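# Set the length stop of the cutting fence with the tape

### The job

The length stop on the cutting fence stands too far out: set it for 200 mm blanks with the tape. Slide the stop in until it is well short of 200 mm; then draw the tape's blade out by its end hook, so that the hook carries the stop out with it, until 200 mm stands out of the case, and hold it there a moment; then ease the blade back home without letting it fly. The stop must be left at 200 mm to within 5 mm, and the other things stay where they lie.

Things in the scene. Friction and masses are not known exactly. Their poses are not given: they have to be found in the camera images.
- fence: Cutting fence fixed to the bench: plywood board 190 (x) x 520 (y) x 18 mm; on it an aluminium extrusion, 40 wide, top 58 mm above the bench, centre line at x = +35. Origin: centre of the board's underside; y along the fence, x across. Work channel and low saw guide (66 mm high) on the -x side. Kerf (cut line) at y = -160, a pocket tape beyond it at the -y end, the stop to its +y.
- tape_mouth (a point): Middle of the mouth of the tape's case, flush with the cut line, at the height of the blade's top face (fence frame x = 35, y = -160, z = 68.6 mm). Lengths count from here along the fence's +y. The case (fixed) reaches 65 mm from here towards -y, is 42 mm wide, its top 124 mm above the bench. The yellow blade runs out along +y above the extrusion.
- blade (a joint): Tape drawn out, m: from the mouth to the outer (+y) face of the end hook; 0.055 when home (a rivet leaves that much out), at most 0.285. Always sprung inwards with 3 to 5 N, no lock: let go, it flies home. Blade 22 mm wide, 1.6 thick, top 68.6 mm above the bench; black cross marks every 10 mm from the hook's outer face, full-width bold ones at 100 and 200.
- hook_top (a point): Middle of the top edge of the blade's steel end hook: an upright plate 24 mm wide across the fence, 3 mm thick along it, top edge 79.5 mm above the bench (10.9 mm above the blade), bottom edge 59.5 mm. This point lies 1.5 mm behind the hook's outer (+y) face. A fingertip set down on the case side of the hook, just clear of the blade, can draw the blade out along +y.
- length_stop (a joint): Position of the length stop, m: distance along the fence's +y from the cut line to the stop's flat face (the face towards the tape); 0.075 to 0.335. A sprung gib gives it about 3 N of drag and it stays where it is pushed. The hook's outer face meets this face and pushes the stop outwards ahead of it.
- stop_top (a point): Middle of the top of the length stop: steel saddle on the extrusion, 56 mm across the fence, 45 mm along it, top 90 mm above the bench. The face that meets the hook is 22.5 mm from this point towards -y, the outer face 22.5 mm towards +y. At the face end a tongue hangs into the work channel, to 68 mm from the extrusion's centre line on -x, top 55 mm above the bench.
- blank: Bystander: piece of steel flat bar, 25 x 120 x 8 mm, lying on the fence's baseboard in front of the fence; origin at the middle of its underside.
- offcut: Bystander: short steel flat-bar offcut, 25 x 46 x 8 mm, lying on the baseboard near the tape's end; origin at the middle of its underside.
- flat_file: Bystander: flat file with a wooden handle, 320 mm long, on the bench beyond the fence; origin at the middle of its underside.
- square: Bystander: engineer's square, 100 x 138 mm, on the bench to the left; origin at the middle of its underside.
- hacksaw: Bystander: hacksaw, 460 mm long, on the bench to the right; origin at the middle of its underside.
- oil_bottle: Bystander: white plastic bottle, 64 mm across, 170 mm high, on the left; origin at the middle of its underside.
- hammer: Bystander: hammer, 260 mm long, on the bench to the left; origin at the middle of its underside.
- glasses: Bystander: safety glasses, 150 mm wide, on the bench to the right; origin at the middle of its underside.

How it is judged:
On the way, in this order (a step that is already met when the one before it is completed fails the run):
1. the stop is slid in, short of 195 mm (value of joint length_stop below 0.195 m), for 0.2 s.
2. the tape is drawn out to 200 mm (within 5 mm) with its hook against the stop (gap under 4 mm) and held there (value of joint blade between 0.195 and 0.205 m and y of stop_top in the frame of hook_top below 0.028 m), for 0.5 s.
At the end, for the whole second after the job is handed in: The stop's face is at 200 mm from the cut line within 5 mm and the tape blade is home (under 60 mm out) (value of joint length_stop between 0.195 and 0.205 m and value of joint blade below 0.06 m); the robot touches nothing.
It fails at once if the tape flies home, faster than 0.5 m/s (velocity of joint blade below -0.5 m/s).
It fails at once if a bystander is shifted by more than 30 mm (distance of any of blank, offcut, flat_file, square, hacksaw, oil_bottle, hammer, glasses from where it was at the start of the episode above 0.03 m).
It also fails if it takes over 48 s, if anything falls off the work surface, if the arm or the gripper's body presses on something with over 40 N, if the wrist force passes 120 N, or if a joint passes its speed limit or range.

### The arm

A 7-joint arm with a two-finger parallel gripper is mounted at the origin on the work surface. World frame = base frame: x ahead of the robot, y to its left, z up, the work surface at z = 0. Lengths are in m, angles in rad, forces in N, time in s.
With the tool pointing down it reaches from about 0.35 to 0.9 m from the base axis. Payload 8.1 kg.
Tool frame: the origin (TCP) lies midway between the tips of the shut fingers; the grasp point (between the pads) lies 19 mm behind it; z points along the fingers, y is the line along which they close (so a half turn about z gives the same grasp; the last joint's range is limited). The gripper opens to 92 mm and grips with 3 to 60 N. Pads are 19 mm wide; open, the fingers measure 130 mm over their backs; the gripper's body (75 mm by 190 mm) begins 47 mm behind the grasp point.
Start: joints at [1.188, 0.434, 0.025, 1.573, -0.012, 1.134, -0.075], TCP at [0.173, -0.601, 0.227] pointing down, gripper open.
Joint ranges: [-2.62, 2.62], [-0.44, 2.09], [-1.27, 1.32], [0.08, 2.57], [-1.32, 4.46], [0.12, 2], [-2.74, 2.74]. Speed limits (rad/s): [2.22, 2.22, 3.01, 3.01, 3.14, 3.14, 3.14].

### API

Orientations are given as a rotation vector (axis times angle).
In Python, from cell import arm gives the robot as it stands.
- The arm moves only by the tool arm_command, never from a script. Its arguments are lists of equal length, an entry for each row: "dp": the shift along the tool's x, y, z in units of 25 mm (1.0 is 25 mm), a list of three; "angular": the turn, a rotation vector about the tool's x, y, z in units of 0.15 rad (1.0 is 0.15 rad), a list of three; "claw": the opening, from 0 (shut) to 1 (fully open). In form: {"dp": [[x, y, z], ...], "angular": [[rx, ry, rz], ...], "claw": [claw, ...]}. A call has 1 to 10 rows; each row shifts and turns the commanded pose from where the row before left it, along the tool's axes as they then stand; what a row does not reach is not made up. A row lasts 1/10 s, in which the tool goes at most 50 mm and 8.59 degrees, less where a joint would pass 70% of its speed; a pose out of reach is approached as far as the arm can. A call with a number of a shift or a turn outside -1 to 1 is refused whole. A call with a gripper value outside its range is refused whole. The fingers move at their own pace and stop on an object; "force" is the grip in N (left out, the last holds). Time passes only in rows, so rows that do not move let the fingers close. It gives the time, the measured TCP pose, the force, the opening and the grip force at its end, in the units of the state.
- arm.observe(): the state, without advancing time (a new reading comes with each control period).
- arm.get_image(name): name is "side" or "top"; returns a dict with "frame" (420x560x3 uint8, red, green, blue), "z_map" (420x560 float32, m along the optical axis (not along the pixel's ray), 0 where there is no reading), "K" (3x3 intrinsics, pixels), "R" (3x3) and "t" (3): a world point X has camera coordinates R X + t. Camera axes: x right, y down, z forward; pixel columns grow to the right and rows downward; lengths in m; the calibration is good to about 2 mm. A picture is of the moment at which its call begins.
- arm.sign_off(): hands the job in; it is judged then, once.
The state is a dict: "clock": time; "joints": joint angles; "dq": joint speeds; "joint_efforts": joint torques, N m; "position": TCP position; "ee_rot": TCP orientation; "force": force on the tool from outside, world axes, zero at the start; "ft_torque": the same for the moment, N m; "width": opening from 0.0 (shut) to 1.0 (fully open); "gripper_force": force on a finger pad.
Only numpy, scipy, OpenCV 4.12 (cv2) and the standard library are available. Lean on these libraries where they do the work, as an engineer would, in place of code of your own. Each camera call takes 0.05 s, during which the arm holds its last target. There are 200 camera calls.

## Working session

There is one attempt and no reset: what is moved stays moved. The work goes in short steps, Python scripts to look and compute and a tool call to move; the robot and the scene stay as the last step left them, time stands still between calls to the robot, and variables do not carry over. Pictures are saved under pics/ and viewed, at most 10 in all, crops included, and the job is handed in when it is done.

Besides the shell and the picture viewer there is one more tool, called as a command line: name --argument value ..., lists and objects as JSON in quotes. arm_command: Moves the arm, as the interface text tells. Its arguments: {"type":"object","properties":{"dp":{"type":"array","items":{"type":"array","items":{"type":"number"}}},"angular":{"type":"array","items":{"type":"array","items":{"type":"number"}}},"claw":{"type":"array","items":{"type":"number"}},"force":{"type":"number"}},"required":["dp","angular","claw"]}

```bash
mkdir -p pics; ls; python3 - <<'E'
from cell import arm
import cv2,numpy as np
s=arm.observe(); print({k:np.round(v,3) for k,v in s.items()})
for n in("top","side"):
    d=arm.get_image(n); cv2.imwrite(f"pics/{n}0.png",d["frame"][:,:,::-1]); np.savez(f"pics/{n}0.npz",**d)
    print(n,d["K"].round(1).tolist(),d["R"].round(3).tolist(),d["t"].round(3).tolist())
E
```

```text
pics
{'clock': np.float64(0.0), 'joints': array([ 1.188,  0.435,  0.025,  1.574, -0.012,  1.134, -0.075]), 'dq': array([ 0.   ,  0.   , -0.001,  0.001, -0.001, -0.   , -0.001]), 'joint_efforts': array([-0.0000e+00, -6.6786e+01,  9.8500e-01, -3.1446e+01, -6.0000e-02,
        4.3000e-02,  0.0000e+00]), 'position': array([ 0.172, -0.6  ,  0.226]), 'ee_rot': array([-3.109e+00, -4.380e-01,  1.000e-03]), 'force': array([-0.341,  0.436,  0.585]), 'ft_torque': array([-0.02 ,  0.003,  0.016]), 'gripper_force': np.float64(0.0), 'width': np.float64(1.002)}
top [[546.2, 0.0, 277.9], [0.0, 546.2, 205.2], [0.0, 0.0, 1.0]] [[-0.015, -1.0, 0.014], [-0.995, 0.013, -0.094], [0.094, -0.015, -0.995]] [0.079, 0.532, 1.778]
side [[529.8, 0.0, 271.9], [0.0, 529.8, 207.0], [0.0, 0.0, 1.0]] [[0.944, -0.328, -0.014], [-0.241, -0.663, -0.709], [0.224, 0.673, -0.705]] [-0.471, 0.245, 1.579]
```

View pics/top0.png

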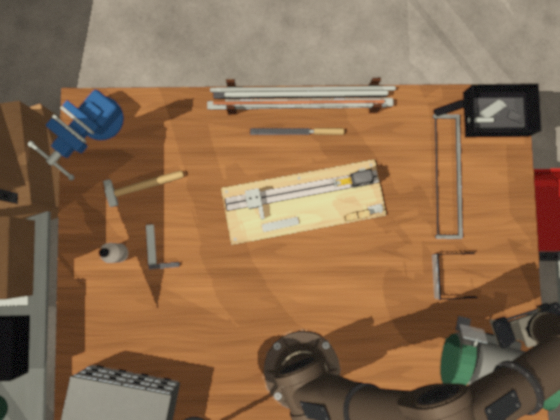

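View pics/side0.png

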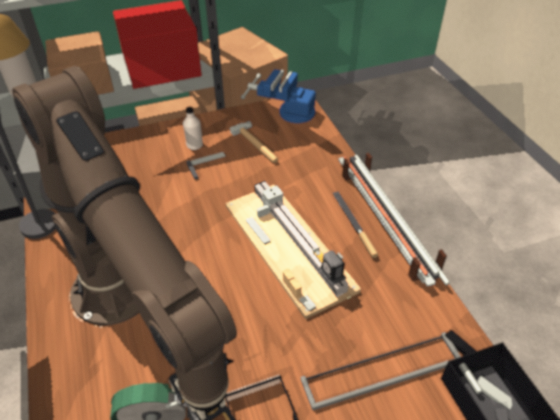

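The top view shows the fence at about (222–385, 160–243), with the stop near (252,198), the tape case near (360,178), and the blade between them. In the side view the stop is near (270,195) and the case near (333,265). I'll enlarge both.

```bash
python3 - <<'E'
import cv2
a=cv2.imread("pics/top0.png")[150:250,215:395]; cv2.imwrite("pics/tc.png",cv2.resize(a,None,fx=4.4,fy=4.4,interpolation=cv2.INTER_CUBIC))
a=cv2.imread("pics/side0.png")[175:315,220:370]; cv2.imwrite("pics/sc.png",cv2.resize(a,None,fx=4,fy=4,interpolation=cv2.INTER_CUBIC))
E
```

```text
(no output)
```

View pics/tc.png

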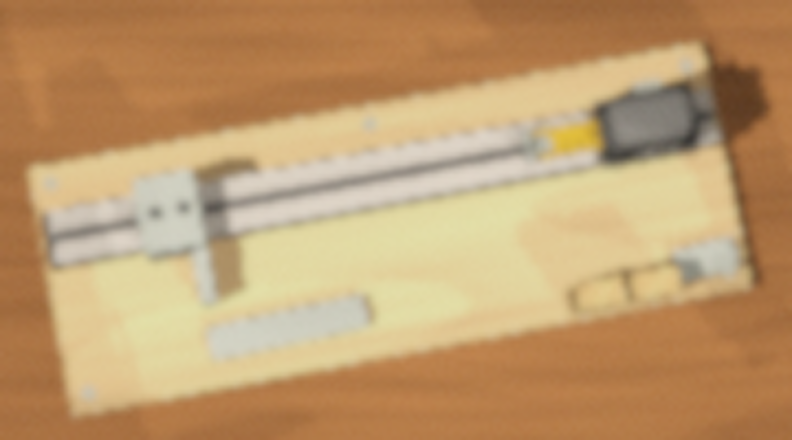

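View pics/sc.png

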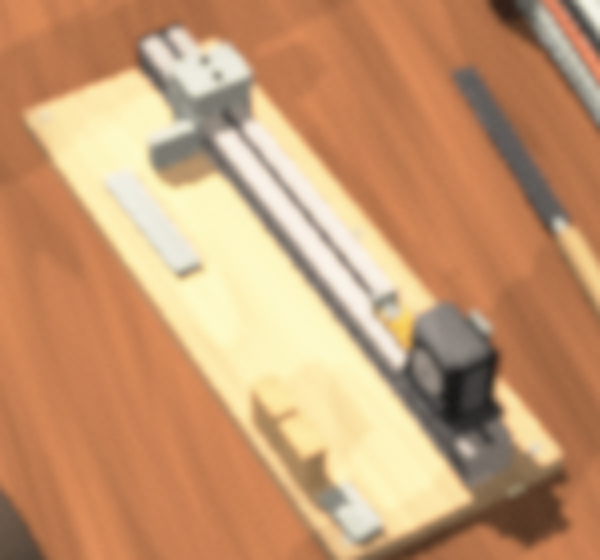

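The crops show these features:

| Feature | Top crop | Side crop |
|---|---|---|
| Board corners | (28,170), (700,42), (755,285), (72,413) | (25,115), (562,465) |
| Stop top centre | (170,214) | (214,70) |
| Hook top | about (537,141) | about (385,297) |
| Case top | about (650,112) | – |

I'll fit the pose and triangulate from these.

```bash
cat >h.py <<'E'
import numpy as np
from scipy.optimize import least_squares
def proj(d,X):
    c=np.atleast_2d(X)@d["R"].T+d["t"]; p=c@d["K"].T; return p[:,:2]/p[:,2:]
def tri(T,S,a,b):
    return least_squares(lambda X:np.r_[proj(T,X)[0]-a,proj(S,X)[0]-b],[.5,0,.05])
def fence(p,L):
    L=np.atleast_2d(L);c,s=np.cos(p[2]),np.sin(p[2])
    return np.c_[p[0]+c*L[:,0]-s*L[:,1],p[1]+s*L[:,0]+c*L[:,1],L[:,2]]
tp=lambda u,v:np.array([u/4.4+215-.4,v/4.4+150-.4]); sp=lambda u,v:np.array([u/4+220-.4,v/4+175-.4])
E
python3 - <<'E'
from h import *
T=dict(np.load("pics/top0.npz"));S=dict(np.load("pics/side0.npz"))
ct=np.array([tp(28,170),tp(700,42),tp(755,285),tp(72,413)]);cs=np.array([sp(25,115),sp(562,465)])
L=np.array([[.095,.26,.018],[.095,-.26,.018],[-.095,-.26,.018],[-.095,.26,.018]])
f=lambda p:np.r_[(proj(T,fence(p,L))-ct).ravel(),(proj(S,fence(p,L[[3,1]]))-cs).ravel()]
r=least_squares(f,[.6,0,0]);p=r.x;print(p.round(4),f(p).round(1))
def loc(X):
    c,s=np.cos(p[2]),np.sin(p[2]);d=X[:2]-p[:2];return np.array([c*d[0]+s*d[1],-s*d[0]+c*d[1],X[2]])
for n,a,b in(("stop",tp(170,214),sp(214,70)),("hook",tp(537,141),sp(385,297))):
    q=tri(T,S,a,b);print(n,q.x.round(4),q.fun.round(1),"fence",loc(q.x).round(4))
print("hook home pred",fence(p,[.035,-.1065,.0795]).round(4))
for n,D in(("T",T),("S",S)):
    for nm,l in (("hook",[.035,-.1065,.0795]),("mouthtop",[.035,-.16,.124]),("caseback",[.035,-.225,.124])):
        q=proj(D,fence(p,l))[0]; print(n,nm,((q-[214.6,149.6])*4.4 if n=="T" else (q-[219.6,174.6])*4).round(0))
E
```

```text
[ 0.546  -0.0153  0.1693] [ 0.7 -0.9  1.2  0.3  0.1  0.7  0.7  0.3 -0.6 -0.7  0.1 -2.5]
stop [0.5534 0.15   0.0866] [ 0.2 -0.8 -0.9  0.1] fence [0.0352 0.1617 0.0866]
hook [ 0.5998 -0.1176  0.077 ] [-0.2  0.7  0.6 -0.1] fence [ 0.0359 -0.1099  0.077 ]
hook home pred [[ 0.5984 -0.1144  0.0795]]
T hook [532. 145.]
T mouthtop [613. 124.]
T caseback [702. 107.]
S hook [384. 292.]
S mouthtop [427. 300.]
S caseback [478. 362.]
```

Fence pose: (0.546, −0.0153), yaw 0.169. The stop is at about 0.299 and the hook is home. I'll shut the fingers and turn the tool so that tool x runs along the fence's +y.

arm_command --dp '[[0,0,0],[0,0,0],[0,0,0],[0,0,0],[0,0,0],[0,0,0],[0,0,0],[0,0,0],[0,0,0],[0,0,0]]' --angular '[[0,0,-1],[0,0,-1],[0,0,-1],[0,0,-1],[0,0,-1],[0,0,-1],[0,0,-1],[0,0,-1],[0,0,-1],[0,0,-0.7]]' --claw '[0,0,0,0,0,0,0,0,0,0]' --force 20

```text
clock: 1.1
position: [0.1723, -0.6005, 0.2263]
ee_rot: [-2.025, -2.401, -0.001]
force: [0.3, 0.2, -0.4]
width: 0.179
gripper_force: 0.0
```

```bash
cat >>h.py <<'E'
P=np.array([.546,-.0153,.1693])
from scipy.spatial.transform import Rotation as Ro
def go(L):
    """report state in fence frame and shift to fence target L in tool units"""
    from cell import arm
    s=arm.observe();R=Ro.from_rotvec(s["ee_rot"]);x=np.array(s["position"])
    c,n=np.cos(P[2]),np.sin(P[2]);d=x[:2]-P[:2]
    F=Ro.from_euler("z",P[2]).as_matrix()@np.array([[0,1,0],[1,0,0],[0,0,-1]])
    print("t",round(s["clock"],2),"loc",np.round([c*d[0]+n*d[1],-n*d[0]+c*d[1],x[2]],4),"w",round(s["width"],2),"force_fence",np.round(Ro.from_euler("z",-P[2]).apply(s["force"]),1))
    print("dp units",(R.inv().apply(fence(P,L)[0]-x)/.025).round(2),"ang units",((R.inv()*Ro.from_matrix(F)).as_rotvec()/.15).round(2),"q",np.round(s["joints"],2))
E
python3 -c "
from h import *;go([.035,.235,.2])"
```

```text
t 1.1 loc [-0.4669 -0.5138  0.2263] w 0.18 force_fence [ 0.3  0.1 -0.4]
dp units [29.94 20.09  1.07] ang units [-0.   -0.01  0.  ] q [ 1.41  0.46 -0.3   1.55  0.14  1.15  1.25]
```

arm_command --dp '[[1,0.67,0],[1,0.67,0],[1,0.67,0],[1,0.67,0],[1,0.67,0],[1,0.67,0],[1,0.67,0],[1,0.67,0],[1,0.67,0],[1,0.67,0]]' --angular '[[0,0,0],[0,0,0],[0,0,0],[0,0,0],[0,0,0],[0,0,0],[0,0,0],[0,0,0],[0,0,0],[0,0,0]]' --claw '[0,0,0,0,0,0,0,0,0,0]'

```text
clock: 2.1
position: [0.2972, -0.3254, 0.2266]
ee_rot: [-2.032, -2.395, 0.0]
force: [0.9, 0.1, -0.9]
width: 0.004
gripper_force: 0.0
```

arm_command --dp '[[1,0.67,0],[1,0.67,0],[1,0.67,0],[1,0.67,0],[1,0.67,0],[1,0.67,0],[1,0.67,0],[1,0.67,0],[1,0.67,0],[1,0.67,0]]' --angular '[[0,0,0],[0,0,0],[0,0,0],[0,0,0],[0,0,0],[0,0,0],[0,0,0],[0,0,0],[0,0,0],[0,0,0]]' --claw '[0,0,0,0,0,0,0,0,0,0]'

```text
clock: 3.1
position: [0.4216, -0.0517, 0.2266]
ee_rot: [-2.032, -2.396, 0.001]
force: [-0.5, 0.1, 0.6]
width: 0.004
gripper_force: 0.0
```

```bash
python3 -c "
from h import *;go([.035,.235,.2])"
```

```text
t 3.1 loc [-0.1288 -0.0149  0.2266] w 0.0 force_fence [-0.5  0.2  0.6]
dp units [10.03  6.49  1.06] ang units [-0.    0.   -0.04] q [ 0.63  0.18 -0.71  1.98  0.14  1.03  0.02]
```

arm_command --dp '[[1,0.65,0],[1,0.65,0],[1,0.65,0],[1,0.65,0],[1,0.65,0],[1,0.65,0],[1,0.65,0],[1,0.65,0.3],[1,0.65,0.4],[1,0.65,0.4]]' --angular '[[0,0,-0.04],[0,0,0],[0,0,0],[0,0,0],[0,0,0],[0,0,0],[0,0,0],[0,0,0],[0,0,0],[0,0,0]]' --claw '[0,0,0,0,0,0,0,0,0,0]'

```text
clock: 4.1
position: [0.5398, 0.2219, 0.1984]
ee_rot: [-2.025, -2.402, 0.001]
force: [1.2, -0.4, 0.6]
width: 0.01
gripper_force: 0.0
```

```bash
python3 - <<'E'
from h import *;go([.035,.215,.073])
from cell import arm
import cv2
T=arm.get_image("top");S=arm.get_image("side")
a=cv2.resize(T["frame"][150:250,215:315],None,fx=4,fy=4,interpolation=2);b=cv2.resize(S["frame"][150:250,220:320],None,fx=4,fy=4,interpolation=2)
cv2.imwrite("pics/c1.png",np.hstack([a,b])[:,:,::-1])
E
```

```text
t 4.1 loc [0.0339 0.2349 0.1984] w 0.01 force_fence [ 1.1 -0.6  0.6]
dp units [-0.79  0.05  5.02] ang units [-0.  0.  0.] q [ 0.02  0.5  -0.72  1.67  0.36  1.11 -0.64]
```

View pics/c1.png

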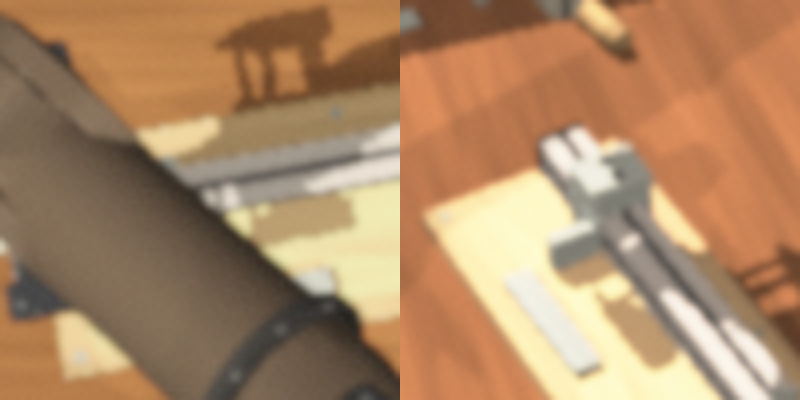

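The side half of the crop shows the stop (about 610,190) with nothing in contact yet. In the top half the forearm hides the stop. The gripper lies outside both crops, above and beyond the stop. I'll descend behind its outer face.

arm_command --dp '[[0,0.05,1],[0,0,1],[0,0,1],[0,0,1],[0,0,0.7],[0,0,0.3],[0,0,0]]' --angular '[[0,0,0],[0,0,0],[0,0,0],[0,0,0],[0,0,0],[0,0,0],[0,0,0]]' --claw '[0,0,0,0,0,0,0]'

```text
clock: 4.9
position: [0.5402, 0.2204, 0.0735]
ee_rot: [-2.025, -2.401, 0.003]
force: [-0.1, 0.2, -0.1]
width: 0.005
gripper_force: 0.0
```

```bash
python3 - <<'E'
from h import *;go([.035,.0445,.073])
from cell import arm
import cv2
S=arm.get_image("side")
cv2.imwrite("pics/c2.png",cv2.resize(S["frame"][130:270,210:360],None,fx=4,fy=4,interpolation=2)[:,:,::-1])
E
```

```text
t 4.9 loc [0.034  0.2333 0.0735] w 0.01 force_fence [-0.   0.2 -0.1]
dp units [-7.55  0.04  0.02] ang units [-0.01  0.    0.  ] q [-0.03  0.63 -0.65  1.8   0.48  0.88 -0.74]
```

View pics/c2.png

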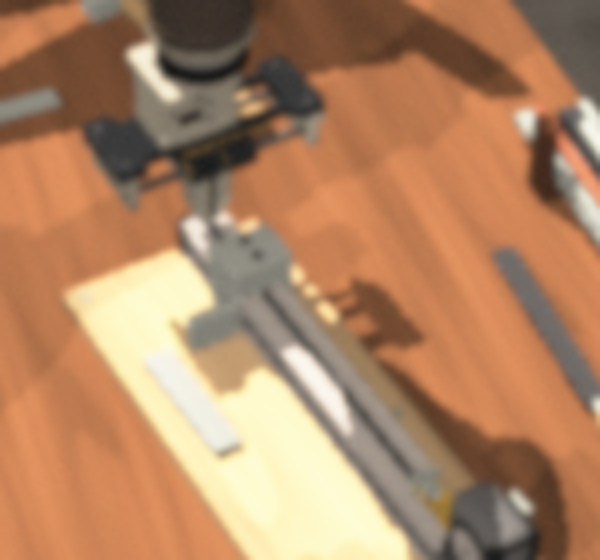

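The fingers (about 208,195) stand behind the stop (about 250,255), on the centre line. I'll push it in.

arm_command --dp '[[-0.7,0,0],[-0.4,0,0],[-0.3,0,0],[-0.4,0,0],[-0.4,0,0],[-0.4,0,0],[-0.5,0,0],[-0.5,0,0],[-0.5,0,0],[-0.5,0,0]]' --angular '[[0,0,0],[0,0,0],[0,0,0],[0,0,0],[0,0,0],[0,0,0],[0,0,0],[0,0,0],[0,0,0],[0,0,0]]' --claw '[0,0,0,0,0,0,0,0,0,0]'

```text
clock: 5.95
position: [0.5606, 0.1068, 0.0743]
ee_rot: [2.025, 2.401, 0.0]
force: [1.8, 4.5, 2.0]
width: 0.002
gripper_force: 1.8
```

arm_command --dp '[[-0.5,0,0],[-0.5,0,0],[-0.5,0,0],[-0.5,0,0],[-0.4,0,0],[-0.3,0,0],[-0.2,0,0],[0,0,0]]' --angular '[[0,0,0],[0,0,0],[0,0,0],[0,0,0],[0,0,0],[0,0,0],[0,0,0],[0,0,0]]' --claw '[0,0,0,0,0,0,0,0]'

```text
clock: 6.75
position: [0.5721, 0.035, 0.0739]
ee_rot: [-2.026, -2.401, 0.003]
force: [-0.3, -0.0, -0.6]
width: 0.006
gripper_force: 0.0
```

```bash
python3 -c "
from h import *;go([.035,.0445,.073])"
```

```text
t 6.75 loc [0.0342 0.0452 0.0739] w 0.01 force_fence [-0.3  0.  -0.6]
dp units [-0.03  0.03  0.04] ang units [-0.01  0.01 -0.  ] q [ 0.3   0.62 -0.65  1.82  0.48  0.87 -0.42]
```

arm_command --dp '[[0.3,0,0],[0.2,0,-0.8],[0,0,-1],[-0.5,0,-0.4],[-1,0,0],[-1,0,0],[-1,0,0],[-1,0,0],[-1,0,0],[-1,0,0]]' --angular '[[0,0,0],[0,0,0],[0,0,0],[0,0,0],[0,0,0],[0,0,0],[0,0,0],[0,0,0],[0,0,0],[0,0,0]]' --claw '[0,0,0,0,0,0,0,0,0,0]'

```text
clock: 7.75
position: [0.5973, -0.1116, 0.1289]
ee_rot: [-2.023, -2.402, 0.002]
force: [-0.2, 0.0, 0.4]
width: 0.007
gripper_force: 0.0
```

arm_command --dp '[[-0.9,0,0],[0,0,0],[0,0,0]]' --angular '[[0,0,0],[0,0,0],[0,0,0]]' --claw '[0,0,0]'

```text
clock: 8.05
position: [0.6011, -0.1329, 0.1289]
ee_rot: [-2.025, -2.401, 0.001]
force: [-0.0, 0.4, 0.4]
width: 0.004
gripper_force: 0.0
```

```bash
python3 - <<'E'
from h import *;go([.035,-.129,.0725])
from cell import arm
import cv2
S=arm.get_image("side")
cv2.imwrite("pics/c3.png",cv2.resize(S["frame"][160:310,220:370],None,fx=4,fy=4,interpolation=2)[:,:,::-1])
E
```

```text
t 8.05 loc [ 0.0345 -0.1252  0.1289] w 0.0 force_fence [0.  0.4 0.4]
dp units [-0.15  0.02  2.25] ang units [-0.01 -0.    0.  ] q [ 0.57  0.61 -0.67  1.67  0.43  1.02 -0.07]
```

View pics/c3.png

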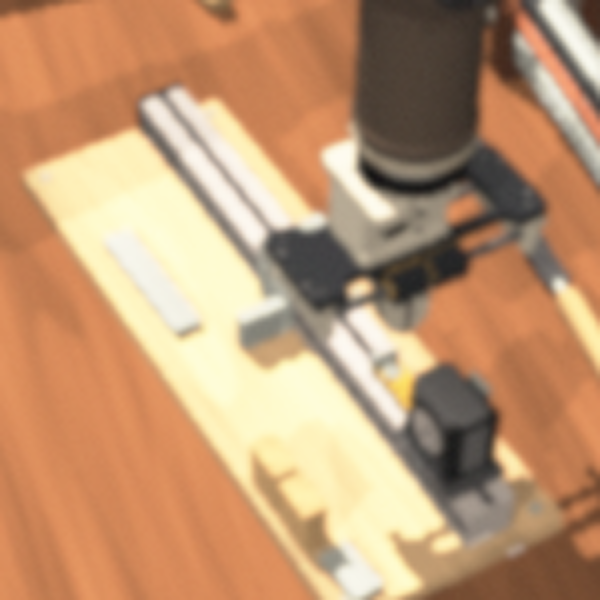

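The stop has come in (tongue at about 265,320). The fingers hang above the gap between the hook and the case. I'll go down slowly.

arm_command --dp '[[-0.15,0,0.5],[0,0,0.7],[0,0,0.5],[0,0,0.3],[0,0,0.2],[0,0,0.05],[0,0,0]]' --angular '[[0,0,0],[0,0,0],[0,0,0],[0,0,0],[0,0,0],[0,0,0],[0,0,0]]' --claw '[0,0,0,0,0,0,0]'

```text
clock: 8.8
position: [0.6025, -0.1371, 0.0731]
ee_rot: [2.025, 2.402, 0.0]
force: [-0.1, 0.4, -0.4]
width: 0.007
gripper_force: 0.0
```

```bash
python3 - <<'E'
from h import *;go([.035,-.1175,.0725])
from cell import arm
import cv2
S=arm.get_image("side")
cv2.imwrite("pics/c4.png",cv2.resize(S["frame"][210:310,270:370],None,fx=6,fy=6,interpolation=2)[:,:,::-1])
E
```

```text
t 8.8 loc [ 0.0352 -0.1296  0.0731] w 0.01 force_fence [-0.   0.4 -0.4]
dp units [ 0.48 -0.01  0.03] ang units [0. 0. 0.] q [ 0.56  0.67 -0.63  1.71  0.48  0.92 -0.1 ]
```

View pics/c4.png

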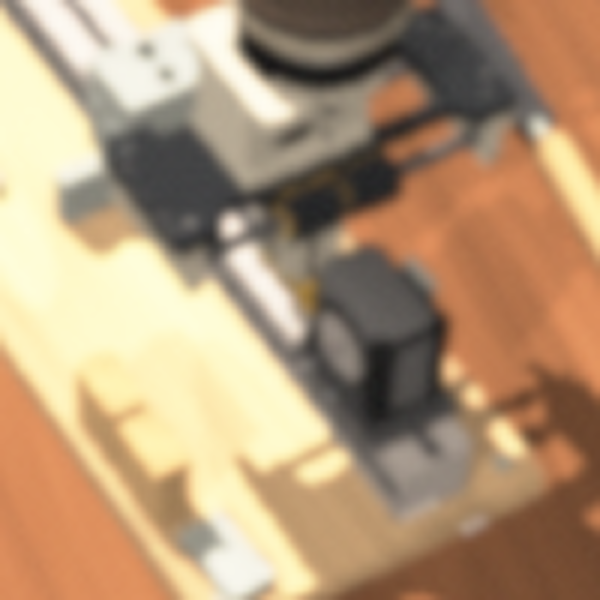

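The fingers stand in the gap between hook and case. I'll creep forward and feel for the hook.

arm_command --dp '[[0.1,0,0],[0.1,0,0],[0,0,0]]' --angular '[[0,0,0],[0,0,0],[0,0,0]]' --claw '[0,0,0]'

```text
clock: 9.15
position: [0.6016, -0.1317, 0.0734]
ee_rot: [2.024, 2.402, 0.001]
force: [-0.0, 0.8, 0.4]
width: 0.006
gripper_force: 0.0
```

arm_command --dp '[[0.06,0,0],[0,0,0]]' --angular '[[0,0,0],[0,0,0]]' --claw '[0,0]'

```text
clock: 9.35
position: [0.6012, -0.1306, 0.0731]
ee_rot: [2.025, 2.402, 0.0]
force: [0.1, -0.6, -0.1]
width: 0.001
gripper_force: 0.0
```

arm_command --dp '[[0.06,0,0],[0,0,0]]' --angular '[[0,0,0],[0,0,0]]' --claw '[0,0]'

```text
clock: 9.55
position: [0.6009, -0.1291, 0.073]
ee_rot: [-2.025, -2.402, -0.0]
force: [0.3, 0.2, -0.9]
width: 0.004
gripper_force: 0.0
```

arm_command --dp '[[0.06,0,0],[0,0,0]]' --angular '[[0,0,0],[0,0,0]]' --claw '[0,0]'

```text
clock: 9.75
position: [0.6007, -0.1276, 0.073]
ee_rot: [-2.025, -2.402, -0.0]
force: [0.7, 0.3, -0.1]
width: 0.003
gripper_force: 0.0
```

arm_command --dp '[[0.06,0,0],[0,0,0]]' --angular '[[0,0,0],[0,0,0]]' --claw '[0,0]'

```text
clock: 9.95
position: [0.6005, -0.1271, 0.073]
ee_rot: [2.025, 2.401, -0.001]
force: [1.5, -3.9, -0.9]
width: 0.008
gripper_force: 1.6
```

arm_command --dp '[[0.06,0,0],[0,0,0]]' --angular '[[0,0,0],[0,0,0]]' --claw '[0,0]'

```text
clock: 10.15
position: [0.6002, -0.1252, 0.073]
ee_rot: [2.025, 2.401, -0.0]
force: [1.4, -2.6, -1.5]
width: 0.004
gripper_force: 1.6
```

arm_command --dp '[[0.06,0,0],[0,0,0]]' --angular '[[0,0,0],[0,0,0]]' --claw '[0,0]'

```text
clock: 10.35
position: [0.5999, -0.1233, 0.073]
ee_rot: [2.025, 2.402, -0.0]
force: [1.8, -2.6, -0.8]
width: 0.0
gripper_force: 1.6
```

arm_command --dp '[[0.06,0,0],[0,0,0]]' --angular '[[0,0,0],[0,0,0]]' --claw '[0,0]'

```text
clock: 10.55
position: [0.5996, -0.1217, 0.073]
ee_rot: [-2.024, -2.402, 0.0]
force: [0.5, -2.1, 0.3]
width: 0.003
gripper_force: 1.6
```

```bash
python3 -c "
from h import *;go([.035,-.1175,.0725])"
```

```text
t 10.55 loc [ 0.0349 -0.1139  0.073 ] w 0.0 force_fence [ 0.1 -2.2  0.3]
dp units [-0.14  0.    0.02] ang units [-0.   -0.    0.01] q [ 0.54  0.66 -0.64  1.73  0.48  0.91 -0.13]
```

Contact came at TCP fence y ≈ −0.1195, where the blade is at 0.055. The 200 mm setting is therefore at TCP y ≈ +0.0255, 5.58 units further on.

arm_command --dp '[[0.2,0,0],[0.3,0,0],[0.3,0,0],[0.3,0,0],[0.3,0,0],[0.3,0,0],[0.3,0,0],[0.3,0,0],[0.3,0,0],[0.3,0,0]]' --angular '[[0,0,0],[0,0,0],[0,0,0],[0,0,0],[0,0,0],[0,0,0],[0,0,0],[0,0,0],[0,0,0],[0,0,0]]' --claw '[0,0,0,0,0,0,0,0,0,0]'

```text
clock: 11.55
position: [0.5871, -0.05, 0.0729]
ee_rot: [-2.025, -2.402, 0.001]
force: [0.4, -3.2, 0.3]
width: 0.005
gripper_force: 2.1
```

arm_command --dp '[[0.3,0,0],[0.3,0,0],[0.3,0,0],[0.3,0,0],[0.3,0,0],[0.2,0,0],[0.2,0,0],[0,0,0],[0,0,0]]' --angular '[[0,0,0],[0,0,0],[0,0,0],[0,0,0],[0,0,0],[0,0,0],[0,0,0],[0,0,0],[0,0,0]]' --claw '[0,0,0,0,0,0,0,0,0]'

```text
clock: 12.45
position: [0.5791, -0.0035, 0.0729]
ee_rot: [-2.025, -2.402, 0.001]
force: [-1.7, -4.1, 1.1]
width: 0.01
gripper_force: 2.2
```

```bash
python3 -c "
from h import *;go([.035,.0255,.073])"
```

```text
t 12.45 loc [0.0346 0.0061 0.0729] w 0.01 force_fence [-2.4 -3.8  1.1]
dp units [ 0.78  0.02 -0.  ] ang units [-0.  0.  0.] q [ 0.36  0.62 -0.65  1.81  0.48  0.87 -0.34]
```

arm_command --dp '[[0.15,0,0],[0.15,0,0],[0.15,0,0],[0.12,0,0],[0.1,0,0],[0.05,0,0],[0,0,0],[0,0,0]]' --angular '[[0,0,0],[0,0,0],[0,0,0],[0,0,0],[0,0,0],[0,0,0],[0,0,0],[0,0,0]]' --claw '[0,0,0,0,0,0,0,0]'

```text
clock: 13.25
position: [0.5761, 0.0134, 0.0729]
ee_rot: [2.026, 2.401, -0.002]
force: [-0.6, -6.4, 2.4]
width: 0.001
gripper_force: 3.1
```

```bash
python3 - <<'E'
from h import *;go([.035,.0255,.073])
from cell import arm
import cv2
T=arm.get_image("top");S=arm.get_image("side");np.savez("pics/S5.npz",**S)
# fence frame predicted stop face 0.2 etc. for reference
for D,n in((T,"T"),(S,"S")): print(n,proj(D,fence(P,[[.035,.04,.0795],[.035,.0625,.09],[-.033,.04,.055]])).round(1).tolist())
a=cv2.resize(S["frame"][185:285,255:355],None,fx=6,fy=6,interpolation=2)
cv2.imwrite("pics/c5.png",a[:,:,::-1])
E
```

```text
t 13.25 loc [0.0345 0.0232 0.0729] w 0.0 force_fence [-1.7 -6.2  2.4]
dp units [ 0.09  0.02 -0.  ] ang units [-0.    0.01 -0.  ] q [ 0.33  0.62 -0.65  1.82  0.48  0.87 -0.37]
T [[290.8, 190.9], [284.0, 191.7], [294.4, 212.3]]
S [[290.9, 216.8], [287.3, 210.1], [272.1, 230.0]]
```

View pics/c5.png

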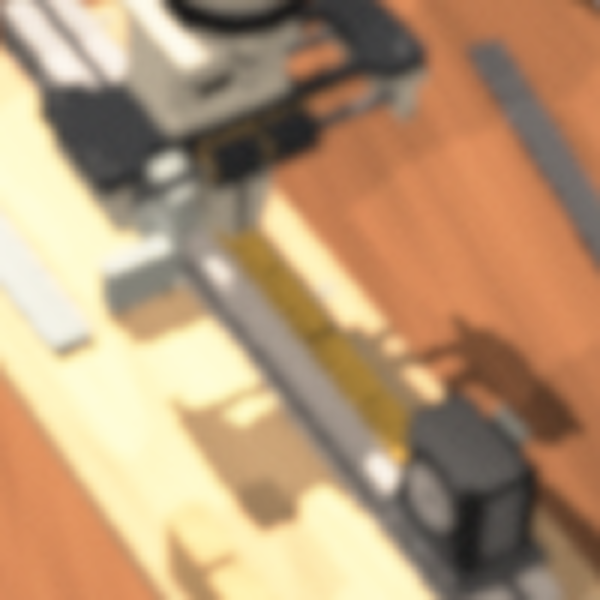

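The hook pushes the stop. The tongue corner at about (105,272) agrees with a face at 200 mm, and the bold 100 mm mark is at about (322,332). By touch the blade is at 0.1977, so I'll add 2 mm and check the mark.

arm_command --dp '[[0.09,0,0],[0,0,0],[0,0,0],[0,0,0],[0,0,0],[0,0,0],[0,0,0],[0,0,0]]' --angular '[[0,0,0],[0,0,0],[0,0,0],[0,0,0],[0,0,0],[0,0,0],[0,0,0],[0,0,0]]' --claw '[0,0,0,0,0,0,0,0]'

```text
clock: 14.15
position: [0.5757, 0.0156, 0.0729]
ee_rot: [2.026, 2.401, -0.002]
force: [-0.5, -6.7, 1.5]
width: 0.0
gripper_force: 3.2
```

```bash
python3 - <<'E'
from h import *;go([.035,.0255,.073])
S=dict(np.load("pics/S5.npz"))
for b in(.193,.198,.203): print(b,(proj(S,fence(P,[.035,-.26+b,.0686]))[0]-[254.6,184.6])*6)
print("mouth",(proj(S,fence(P,[.035,-.16,.0686]))[0]-[254.6,184.6])*6)
E
```

```text
t 14.15 loc [0.0345 0.0254 0.0729] w 0.0 force_fence [-1.6 -6.6  1.5]
dp units [ 0.    0.02 -0.  ] ang units [-0.    0.01 -0.  ] q [ 0.33  0.62 -0.65  1.82  0.48  0.87 -0.38]
0.193 [323.84909888 340.20670554]
0.198 [318.67304255 333.77758254]
0.203 [313.51698499 327.37329979]
mouth [423.92020604 464.50393418]
```

By touch the blade is at 200 mm, the mark agrees within 2 mm, and it has been held. Now I'll ease it home.

arm_command --dp '[[-0.1,0,0],[-0.2,0,0],[-0.3,0,0],[-0.3,0,0],[-0.3,0,0],[-0.3,0,0],[-0.3,0,0],[-0.3,0,0],[-0.3,0,0],[-0.3,0,0]]' --angular '[[0,0,0],[0,0,0],[0,0,0],[0,0,0],[0,0,0],[0,0,0],[0,0,0],[0,0,0],[0,0,0],[0,0,0]]' --claw '[0,0,0,0,0,0,0,0,0,0]'

```text
clock: 15.15
position: [0.5874, -0.0509, 0.0729]
ee_rot: [-2.025, -2.402, 0.0]
force: [-2.3, -3.8, 0.2]
width: 0.005
gripper_force: 1.8
```

arm_command --dp '[[-0.3,0,0],[-0.3,0,0],[-0.3,0,0],[-0.3,0,0],[-0.3,0,0],[-0.3,0,0],[-0.3,0,0],[-0.3,0,0],[-0.3,0,0],[-0.2,0,0]]' --angular '[[0,0,0],[0,0,0],[0,0,0],[0,0,0],[0,0,0],[0,0,0],[0,0,0],[0,0,0],[0,0,0],[0,0,0]]' --claw '[0,0,0,0,0,0,0,0,0,0]'

```text
clock: 16.15
position: [0.5999, -0.1227, 0.073]
ee_rot: [2.025, 2.401, 0.0]
force: [-0.8, -3.7, -1.6]
width: 0.001
gripper_force: 1.6
```

```bash
python3 -c "
from h import *;go([.035,-.129,.073])"
```

```text
t 16.15 loc [ 0.0351 -0.1149  0.073 ] w 0.0 force_fence [-1.4 -3.5 -1.6]
dp units [-0.56 -0.   -0.  ] ang units [0. 0. 0.] q [ 0.54  0.66 -0.64  1.73  0.48  0.91 -0.13]
```

arm_command --dp '[[-0.1,0,0],[-0.1,0,0],[-0.1,0,0],[-0.1,0,0],[-0.16,0,0],[0,0,0],[0,0,-0.7],[0,0,-1],[0,0,-1],[0,0,-1]]' --angular '[[0,0,0],[0,0,0],[0,0,0],[0,0,0],[0,0,0],[0,0,0],[0,0,0],[0,0,0],[0,0,0],[0,0,0]]' --claw '[0,0,0,0,0,0,0,0,0,0]'

```text
clock: 17.15
position: [0.602, -0.135, 0.1665]
ee_rot: [-2.024, -2.402, -0.001]
force: [0.9, -0.3, 0.3]
width: 0.004
gripper_force: 0.0
```

arm_command --dp '[[-0.9,-0.6,-0.9],[-1,-0.7,-0.7],[-1,-0.7,0],[-1,-0.7,0],[-1,-0.7,0],[-1,-0.7,0],[-0.9,-0.7,0],[-0.5,-0.3,0],[0,0,0],[0,0,0]]' --angular '[[0,0,0],[0,0,0],[0,0,0],[0,0,0],[0,0,0],[0,0,0],[0,0,0],[0,0,0],[0,0,0],[0,0,0]]' --claw '[0,0,0,0,0,0,0,0,0,0]'

```text
clock: 18.15
position: [0.508, -0.3355, 0.2056]
ee_rot: [-2.024, -2.403, -0.002]
force: [1.5, 0.2, 0.4]
width: 0.004
gripper_force: 0.0
```

```bash
python3 - <<'E'
from h import *;go([.035,-.129,.2])
from cell import arm
import cv2
T=arm.get_image("top");S=arm.get_image("side");np.savez("pics/T6.npz",**T);np.savez("pics/S6.npz",**S)
a=cv2.resize(T["frame"][160:235,230:380],(800,400),interpolation=2)
cv2.imwrite("pics/c6.png",a[:,:,::-1])
f=800/150
for s in(.19,.2,.21):print(s,((proj(T,fence(P,[[.035,-.16+s+.0225,.09],[-.033,-.16+s,.055]]))-[229.6,159.6])*f).round(0).tolist())
E
```

```text
t 18.15 loc [-0.0914 -0.3092  0.2056] w 0.0 force_fence [ 1.5 -0.1  0.4]
dp units [7.2  5.07 0.23] ang units [ 0.01 -0.01  0.01] q [ 0.96  0.52 -0.69  1.6   0.35  1.15  0.36]
0.19 [[307.0, 168.0], [362.0, 278.0]]
0.2 [[290.0, 171.0], [346.0, 281.0]]
0.21 [[274.0, 174.0], [330.0, 284.0]]
```

View pics/c6.png

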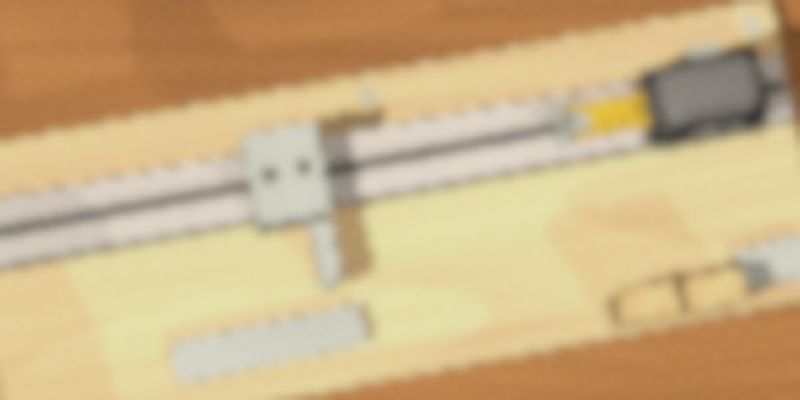

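The stop centre at about (288,173) and the tongue corner at about (343,282) correspond to about 201 mm. The blade is home, and the bystanders in view have not moved. I'll hand it in.

```bash
python3 -c "
from cell import arm;print(arm.sign_off())"
```

```text
the job is handed in; nothing more can be done
None
```

The job is handed in: the stop stands at about 200 mm (by touch 200, by camera about 201), the blade was eased home, nothing in the last view had moved, and no verdict came back.

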